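# Press a mini book into the corner of the stamping jig and hold it there

### The job

Take the brass paperweight off the little red book and stand it on the cork coaster. Then lay the red book, cover up, in the plywood stamping jig with its black spine flush against the blue fence and one end flush against the yellow fence, and finish while still holding it there, pushed with a light, steady pressure of a few newtons against both fences at once so that it can be stamped. Leave everything else on the counter where it is.

Things in the scene. Friction and masses are not known exactly. Their poses are not given: they have to be found in the camera images.
- book: Little red hardback, closed, 92 (x) x 62 (y) x 34 (z) mm, about 0.15 kg, rigid; cream page edges on three sides, black spine on the fourth with a black band 10 mm wide along that edge of the red cover, and a yellow oblong on the cover. It starts on the grey mat with the paperweight standing on it. Origin: centre of its underside; x runs along the spine, +y points to the spine, z up through the cover. To be gripped across its 62 mm width.
- book_corner (a point): The bottom corner of the red book that belongs in the jig's corner: at (+46, +31, 0) mm in the book's frame (spine edge, +x end, underside).
- weight: Brass paperweight: upright cylinder 44 mm in diameter with a domed top, 43 mm high (straight sides for the lowest 30 mm), about 0.28 kg. Origin: centre of its underside. It starts standing on the red book's cover.
- coaster: Round cork coaster, fixed to the counter, 80 mm in diameter, 6 mm thick. Origin: centre of its underside, on the counter; top 6 mm above.
- mat: Grey felt mat, fixed, 200 (x) x 160 (y) x 4 mm. Origin: centre of its underside, on the counter. The red book and the pen lie on it.
- jig: Stamping jig, fixed: plywood bed 160 (x) x 130 (y) x 12 mm, low fences along two adjoining edges, the others open. Origin: centre of the bed's underside, on the counter; x towards the yellow fence, y towards the blue one, z up. The fences rise 10 mm above the bed, so the book in the jig stands 24 mm above them. All rigid, lacquered, slippery (friction about 0.25).
- jig_corner (a point): Inner corner where the two fences meet, on the bed's top: at (+75, +60, +12) mm in the jig's frame.
- end_fence: Yellow fence, fixed: bar 15 mm thick across the jig's +x edge; its inner face is the plane x = 75 mm of the jig. Origin: as the jig's.
- side_fence: Blue fence, fixed: bar 15 mm thick along the jig's +y edge; its inner face is the plane y = 60 mm of the jig. Origin: as the jig's.
- pen: Grey pen with a pale end, 130 x 11 x 11 mm, loose, on the near part of the mat (the edge at the mat's -x). Origin: centre of its underside; x along it. To be left alone.
- teal_book: Another little book, green with a white spine, 92 x 62 x 28 mm, loose on the counter. Origin: centre of its underside. To be left alone.
- phone: Black phone lying flat, 148 x 72 x 9 mm, loose. Origin: centre of its underside. To be left alone.
- novel_low: Lower of two stacked paperbacks, red, 198 x 129 x 28 mm, loose, at the middle, beyond the jig and the mat. Origin: centre of its underside. To be left alone.
- novel_top: Upper of the two stacked paperbacks, orange, 198 x 129 x 26 mm, loose. Origin: centre of its underside. To be left alone.
- bottle: Amber bottle with a yellow label and a black cap, 64 mm in diameter, 170 mm high, loose. Origin: centre of its underside. To be left alone.
Mind the look-alikes: they are no part of the job. Leave any orange or purple look-alike of the book alone.

How it is judged (in metres and radians):
On the way:
1. the paperweight stands on the cork coaster, let go (horizontal distance between weight and coaster below 0.024 m and height (world z) of weight between 0.003 and 0.01 m and angle between weight's own z axis and vertical below 0.08 rad and contact force between weight and the fingers below 0.1 N and linear speed of weight below 0.03 m/s), for 0.3 s.
At the end, for the whole second after the job is handed in: Paperweight upright on the coaster, let go, within 24 mm of its centre. Red book flat on the bed, cover up, square within 3 degrees, its corner within 4 mm of the jig's corner; the robot still pushes it with over 1.5 N on each fence at once, at rest, all through the last second (all of step 1 and horizontal distance between book_corner and jig_corner below 0.004 m and angle between the x axis of book and the x axis of jig, either way round below 0.05 rad and angle between book's own z axis and vertical below 0.05 rad and height (world z) of book between 0.008 and 0.016 m and contact force between book and end_fence above 1.5 N and contact force between book and side_fence above 1.5 N and (contact force between book and the fingers above 1 N or contact force between book and the arm above 1 N) and linear speed of book below 0.02 m/s); the arm keeps its last pose, push and grip.
It fails at once if another thing on the counter (pen, green book, phone, paperbacks, bottle) is shifted by more than 25 mm (distance of any of pen, teal_book, phone, novel_low, novel_top, bottle from where it was at the start of the episode above 0.025 m).
It fails at once if the book is rammed against a fence with more than 60 N (contact force between book and end_fence above 60 N or contact force between book and side_fence above 60 N).
It also fails if it takes over 69 s, if anything falls off the work surface, if the arm or the gripper's body presses on something with over 40 N, if the wrist force passes 120 N, or if a joint passes its speed limit or range.

### The arm

A 7-joint arm with a two-finger parallel gripper is mounted at the origin on the work surface. World frame = base frame: x ahead of the robot, y to its left, z up, the work surface at z = 0. Lengths are in m, angles in degrees, forces in N, time in s.
With the tool pointing down it reaches from about 0.425 to 0.975 m from the base axis. Payload 16.7 kg.
Tool frame: the origin (TCP) lies at the very end of the fingers, on their centre line; the grasp point (between the pads) lies 19 mm behind it; z points along the fingers, y is the line along which they close (so a half turn about z gives the same grasp; the last joint's range is limited). The gripper opens to 85 mm and grips with 20 to 120 N. Pads are 22 mm wide; open, the fingers measure 114 mm over their backs; the gripper's body (76 mm by 85 mm) begins 54 mm behind the grasp point. The pads swing forward as they close: fully open they stand 13 mm farther back than shut.
Start: joints at [-8.566, 24.414, 4.234, 92.017, -1.954, 63.644, -3.845], TCP at [0.675, -0, 0.231] pointing down, gripper open.
Joint ranges: [-163.25, 163.25], [-28.42, 122.38], [-70.27, 78.77], [12.13, 141.07], [-58.53, 238.53], [9.26, 117.41], [-156.51, 156.51]. Speed limits (degrees/s): [108.29, 108.29, 136.94, 136.94, 172.46, 172.46, 172.46].

### API

Orientations are given as [roll, pitch, yaw] about the fixed x, y, z axes, in that order (R = Rz(yaw) Ry(pitch) Rx(roll)).
In Python, from workcell import get_state, cams, r gives the robot as it stands.
- The arm moves only by the tool play_rows, never from a script. Its argument "plan" is a list of rows, each an object of numbers: "wx", "wy", "wz": the turn, a rotation vector about the tool's x, y, z in degrees; "dx", "dy", "dz": the shift along the tool's x, y, z in m; "hand": the gripper command: -1 is shut, 1 is fully open, values between are in proportion. A call has 1 to 8 rows; each row shifts and turns the commanded pose from where the row before left it, along the tool's axes as they then stand; what a row does not reach is not made up. A row lasts 1/8 s, in which the tool goes at most 62.5 mm and 10.7 degrees, less where a joint would pass 70% of its speed; a pose out of reach is approached as far as the arm can. A call with a gripper value outside its range is refused whole. The fingers move at their own pace and stop on an object; "newtons" is the grip in N (left out, the last holds). Time passes only in rows, so rows that do not move let the fingers close. It gives the time, the measured TCP pose, the force, the opening and the grip force at its end, in the units of the state.
- get_state(): the state, without advancing time (a new reading comes with each control period).
- cams.camera(name): name is "scene" or "side" or "wrist"; returns a dict with "frame" (480x640x3 uint8, blue, green, red), "range_z" (480x640 float32, m along the optical axis (not along the pixel's ray), 0 where there is no reading), "fovy" (degrees; the focal length in pixels is half the picture's height over the tangent of half this angle, whatever the lens; pixels are square), "cx", "cy" (the principal point, pixels), "extrinsics" (4x4, takes a point from camera to world coordinates). Camera axes: x right, y down, z forward; pixel columns grow to the right and rows downward; lengths in m; the calibration is good to about 2 mm. A picture is of the moment at which its call begins.
- r.job_done(): hands the job in; it is judged then, once.
The state is a dict: "clock": time; "joints": joint angles; "joint_velocities": joint speeds; "effort": joint torques, N m; "eef_pos": TCP position; "eef_rot": TCP orientation; "force": force on the tool from outside, world axes, zero at the start; "torque": the same for the moment, N m; "gripper_width": opening from 0.0 (shut) to 1.0 (fully open); "grip_force": force on a finger pad.
Only numpy, scipy, OpenCV 4.12 (cv2) and the standard library are available. Lean on these libraries where they do the work, as an engineer would, in place of code of your own. Each camera call takes 0.05 s, during which the arm holds its last target. There are 200 camera calls.

## Working session

There is one attempt and no reset: what is moved stays moved. The work goes in short steps, Python scripts to look and compute and a tool call to move; the robot and the scene stay as the last step left them, time stands still between calls to the robot, and variables do not carry over. Pictures are saved under pics/ and viewed, at most 10 in all, crops included, and the job is handed in when it is done.

Besides the shell and the picture viewer there is one more tool, called after ">>>" by a JSON object that holds its "fn" and its "kwargs". play_rows: Moves the arm, as the interface text tells. Its arguments: {"type":"object","properties":{"plan":{"type":"array"},"newtons":{"type":"number"}},"required":["plan"]}

```bash
mkdir -p pics; ls
cat > h.py <<'E'
import numpy as np, cv2
from workcell import get_state, cams, r
def pt(c,u,v,z=None):
    f=240/np.tan(np.radians(c["fovy"])/2); E=np.array(c["extrinsics"])
    d=np.array([(u-c["cx"])/f,(v-c["cy"])/f,1.0])
    if z is None:
        p=d*c["range_z"][int(v),int(u)]; return E[:3,:3]@p+E[:3,3]
    w=E[:3,:3]@d; return E[:3,3]+w*(z-E[2,3])/w[2]
E
python3 - <<'E'
from h import *
import pickle
for n in ("scene","side"):
    c=cams.camera(n); cv2.imwrite(f"pics/{n}0.png",c["frame"]); pickle.dump(c,open(n+"0.pkl","wb"))
    print(n,c["fovy"],np.round(c["extrinsics"],3).tolist())
s=get_state();print(s["eef_pos"],s["eef_rot"],s["clock"],s["force"])
E
```

```text
pics
scene 57.62646396669406 [[-0.761, 0.509, -0.402, 1.045], [0.648, 0.579, -0.495, 0.627], [-0.02, -0.637, -0.77, 0.999], [0.0, 0.0, 0.0, 1.0]]
side 46.277696249487136 [[0.981, -0.14, 0.137, 0.392], [-0.195, -0.625, 0.756, -1.001], [-0.02, -0.768, -0.64, 0.924], [0.0, 0.0, 0.0, 1.0]]
[ 6.74651177e-01 -3.92970838e-05  2.30686270e-01] [-1.79935701e+02  5.16034510e-03  8.99968753e+01] 0.1 [ 0.65999189 -0.25702312 -0.18914189]
```

View pics/scene0.png

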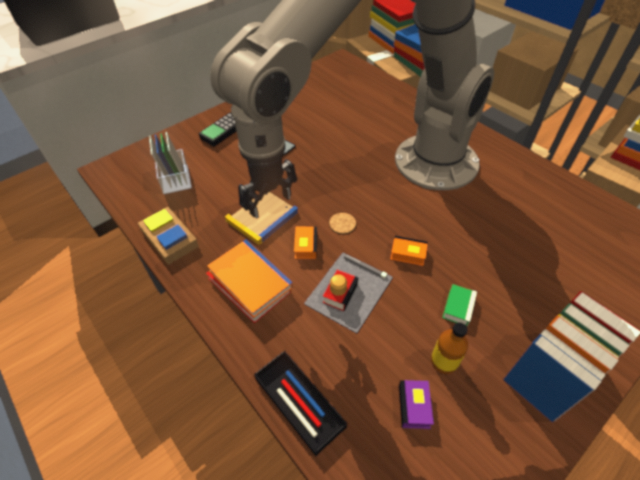

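View pics/side0.png

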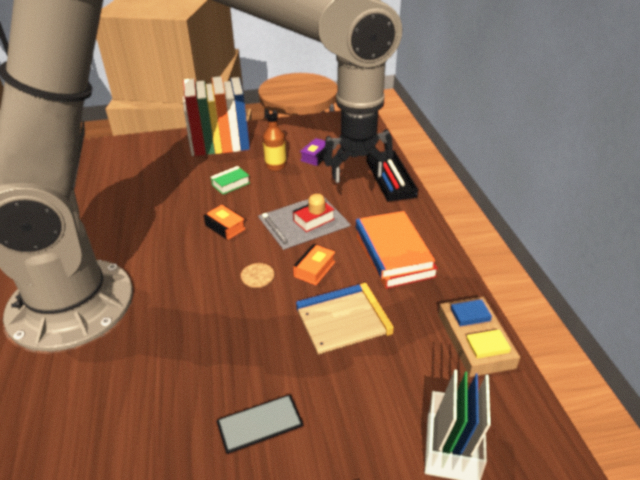

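Red book with the paperweight: scene (340,289), side (313,214). Look-alikes are orange at scene (305,242) and (410,250), and purple at (416,403). Only the first is on the grey mat with the brass weight on it. I'll confirm it in an enlarged crop.

Run:
```python
import cv2
a=cv2.imread("pics/scene0.png"); b=cv2.imread("pics/side0.png")
A=cv2.resize(a[180:330,210:410],(800,600),interpolation=cv2.INTER_CUBIC)
B=cv2.resize(b[185:355,210:410],(706,600),interpolation=cv2.INTER_CUBIC)
cv2.imwrite("pics/A.png",A);cv2.imwrite("pics/B.png",B)
```

```text
(no output)
```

View pics/A.png

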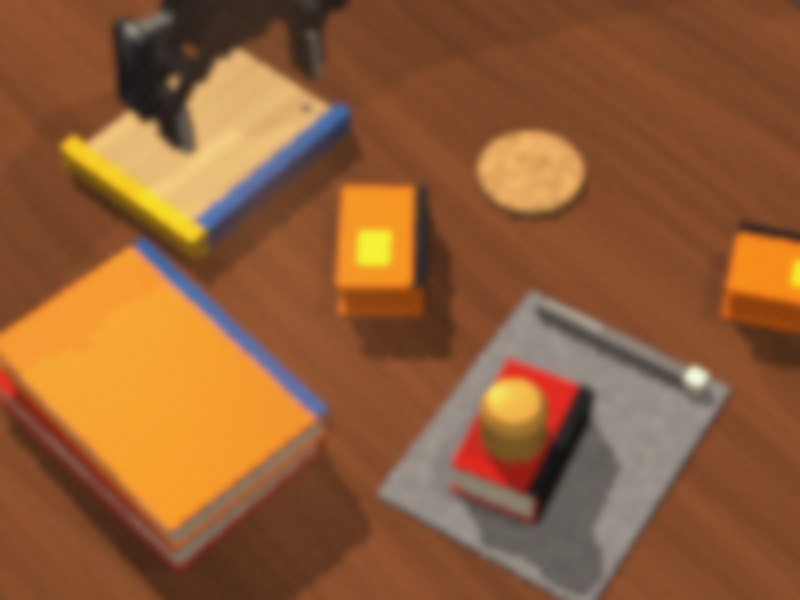

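View pics/B.png

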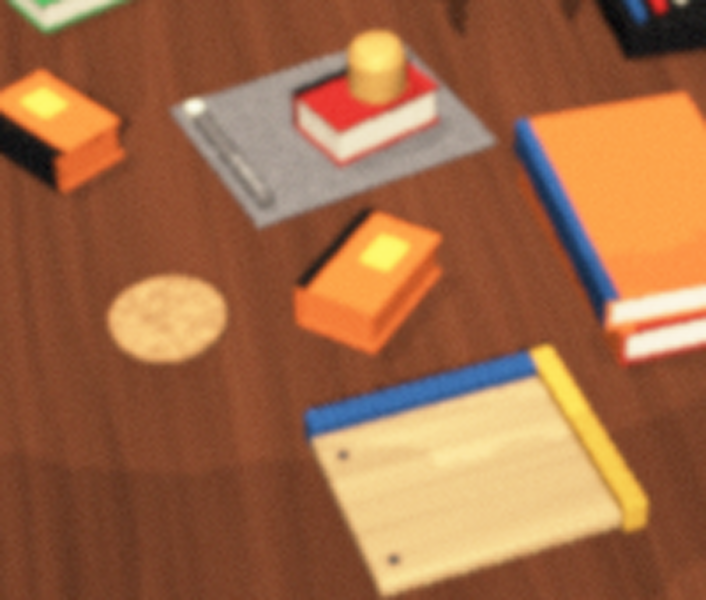

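The crops confirm it. The red book has a black spine on its right side in A and cream pages, with the weight over its centre. The coaster is at A (530,172). The jig's blue/yellow corner is at A (205,240) and B (545,355). The nearer orange look-alike is at A (378,235). Now the coordinates.

Run:
```python
from h import *
import pickle
S=pickle.load(open("scene0.pkl","rb"));D=pickle.load(open("side0.pkl","rb"))
A=lambda u,v,z=None:np.round(pt(S,u/4+209.6,v/4+179.6,z),4)
B=lambda u,v,z=None:np.round(pt(D,u/3.53+209.6,v/3.53+184.6,z),4)
print("coaster",A(530,170,.006),B(167,317,.006))
print("jig z22: blueleft",B(308,412,.022),A(345,105,.022),"corner outer",A(205,238,.022),B(553,347,.022),"yellow near end",B(645,503,.022),A(68,142,.022),"inner corner",B(535,372,.012))
print("book top z38: ",A(507,360,.038),A(588,388,.038),A(455,465,.038),A(538,490,.038),"side",B(297,108,.038),B(342,138,.038),B(437,92,.038))
print("mat corners",A(533,292,.004),A(728,388,.004),A(378,492,.004))
print("pen",A(540,315,.01),A(700,380,.01))
print("orange top",[A(*p,.034) for p in((342,185),(418,187),(418,290),(337,285))])
# weight: brass/anything above z 0.05 near book
for C in(S,D):
    v,u=np.mgrid[0:480,0:640]; f=240/np.tan(np.radians(C["fovy"])/2);Z=C["range_z"];E=np.array(C["extrinsics"])
    P=np.stack([(u-C["cx"])/f*Z,(v-C["cy"])/f*Z,Z],-1)@E[:3,:3].T+E[:3,3]
    c=A(515,400,.075); m=(Z>0)&(np.hypot(P[...,0]-c[0],P[...,1]-c[1])<.06)&(P[...,2]>.05)&(P[...,2]<.1)
    q=P[m]; print("weight",c,len(q),q.min(0),q.max(0),q.mean(0))
    from collections import Counter
    h=P[(Z>0)&(np.hypot(P[...,0]-c[0],P[...,1]-c[1])<.15)&(P[...,2]>.05)]
```

```text
coaster [ 0.4342 -0.0054  0.006 ] [ 0.4361 -0.005   0.006 ]
jig z22: blueleft [ 0.512  -0.1292  0.022 ] [ 0.5059 -0.139   0.022 ] corner outer [ 0.6653 -0.1023  0.022 ] [ 0.6785 -0.1056  0.022 ] yellow near end [ 0.6963 -0.2472  0.022 ] [ 0.6886 -0.2486  0.022 ] inner corner [ 0.664  -0.1157  0.012 ]
book top z38:  [0.5806 0.1306 0.038 ] [0.5554 0.1828 0.038 ] [0.6608 0.1698 0.038 ] [0.6332 0.2185 0.038 ] side [0.5565 0.1656 0.038 ] [0.5823 0.1226 0.038 ] [0.6621 0.1619 0.038 ]
mat corners [0.5102 0.081  0.004 ] [0.4659 0.23   0.004 ] [0.699 0.136 0.004]
pen [0.5236 0.1026 0.01  ] [0.479  0.2153 0.01  ]
orange top [array([ 0.5647, -0.0678,  0.034 ]), array([ 0.5241, -0.0294,  0.034 ]), array([0.5854, 0.0433, 0.034 ]), array([0.6252, 0.0025, 0.034 ])]
weight [0.6154 0.1761 0.075 ] 262 [0.59907051 0.15804689 0.05052879] [0.64013205 0.20031281 0.08395426] [0.62310486 0.18336022 0.07233181]
weight [0.6154 0.1761 0.075 ] 231 [0.59776539 0.15547066 0.05023607] [0.64123071 0.19437498 0.08298208] [0.6178882  0.16854362 0.06931068]
```

>>> {"fn": "play_rows", "kwargs": {"plan": [{"dx":0.044,"dy":-0.014,"dz":0.012,"hand":1},{"dx":0.044,"dy":-0.014,"dz":0.012,"hand":1},{"dx":0.045,"dy":-0.014,"dz":0.012,"hand":1},{"dx":0.045,"dy":-0.014,"dz":0.012,"hand":1},{"hand":1},{"hand":1}]}}

```text
$.plan[0]: bad value
```

```bash
cat > w.py <<'E'
from h import *
import pickle,sys
n=sys.argv[1];c=cams.camera("wrist");pickle.dump(c,open(n+".pkl","wb"))
f=c["frame"];cv2.imwrite(f"pics/{n}.png",f)
s=get_state();print(np.round(s["eef_pos"],4),np.round(s["eef_rot"],2),np.round(s["force"],2),s["clock"],s["gripper_width"]);print(np.round(c["extrinsics"],3),c["fovy"])
E
python3 w.py w1
```

```text
[ 0.6747 -0.      0.2308] [-179.94    0.     90.  ] [-0.15  0.46 -0.14] 0.15 1.0020770438499707
[[ 1.     0.001 -0.     0.674]
 [ 0.001 -0.95  -0.313  0.08 ]
 [-0.001  0.313 -0.95   0.372]
 [ 0.     0.     0.     1.   ]] 68.88786909584562
```

View pics/w1.png

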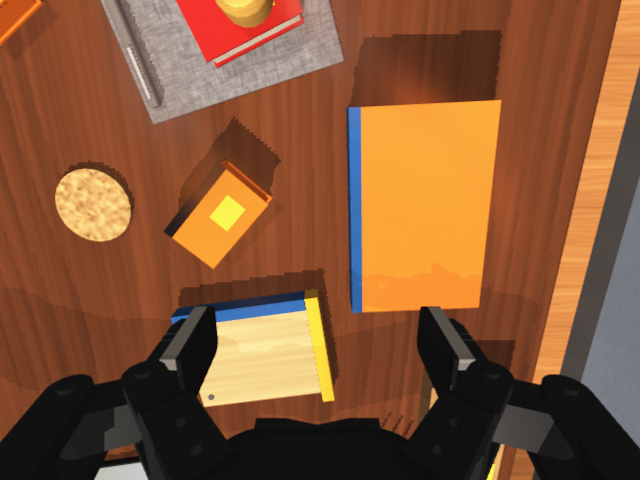

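This wrist view shows the jig with its blue/yellow corner at about (310,295), the coaster at (94,205), the weight at (243,5) and the orange book at (220,215). The row was refused, probably because every key is needed.

>>> {"fn": "play_rows", "kwargs": {"plan": [{"wx":0,"wy":0,"wz":0,"dx":0.044,"dy":-0.014,"dz":0.012,"hand":1},{"wx":0,"wy":0,"wz":0,"dx":0.044,"dy":-0.014,"dz":0.012,"hand":1},{"wx":0,"wy":0,"wz":0,"dx":0.045,"dy":-0.014,"dz":0.012,"hand":1},{"wx":0,"wy":0,"wz":0,"dx":0.045,"dy":-0.014,"dz":0.012,"hand":1},{"wx":0,"wy":0,"wz":0,"dx":0,"dy":0,"dz":0,"hand":1},{"wx":0,"wy":0,"wz":0,"dx":0,"dy":0,"dz":0,"hand":1}]}}

```text
clock: 0.9
eef_pos: [0.6191, 0.1775, 0.1832]
eef_rot: [-180.0, 0.0, 90.0]
force: [0.4, -1.3, 0.6]
gripper_width: 0.999
grip_force: 0.0
```

```bash
cp w1.pkl w0.pkl; python3 w.py w2
python3 - <<'E'
from h import *
import pickle
C=pickle.load(open("w0.pkl","rb"))
for n,u,v,z in(("coaster",94,205,.006),("yel far out",317,291,.022),("yel near out",333,400,.022),("yel far in",306,293,.022),("blue left out",173,315,.022),("blue right bed",306,316,.012)):print(n,np.round(pt(C,u,v,z),4))
E
```

```text
[0.6194 0.1768 0.1834] [1.7999e+02 3.0000e-02 8.9930e+01] [ 0.4  -0.44  0.88] 0.95 1.0008801518416532
[[ 1.     0.001  0.     0.619]
 [ 0.001 -0.95  -0.314  0.258]
 [ 0.     0.314 -0.95   0.325]
 [ 0.     0.     0.     1.   ]] 68.88786909584562
coaster [ 0.4361 -0.0014  0.006 ]
yel far out [ 0.6743 -0.0948  0.022 ]
yel near out [ 0.6943 -0.2445  0.022 ]
yel far in [ 0.6621 -0.0972  0.022 ]
blue left out [ 0.5109 -0.1251  0.022 ]
blue right bed [ 0.6615 -0.1321  0.012 ]
```

View pics/w2.png

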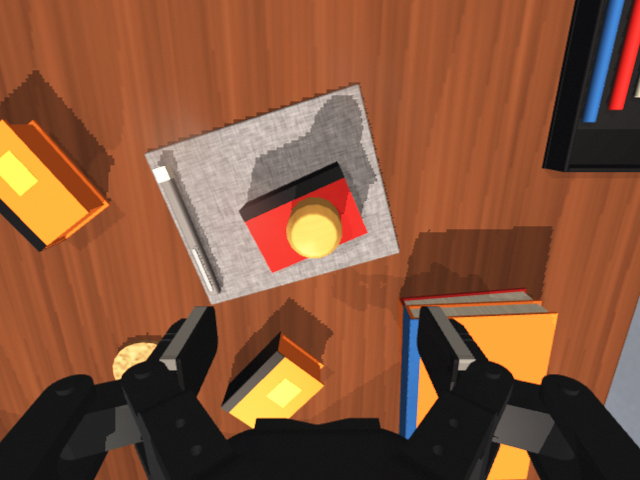

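The wrist view shows the red book on the mat: cover corners (273,272) and (367,232), black spine on the upper side, weight centred at (315,228) and the pen at left. The paperbacks are clear at lower right.

Run:
```python
from h import *
import pickle
C=pickle.load(open("w2.pkl","rb"))
for n,u,v,z in(("near L",273,272,.038),("near R",367,232,.038),("far L bottom?",241,211,.004),("farL top",242,219,.038),("far R top",345,178,.038),("far R bot",337,164,.004),("weight",315,228,.065),("weight",315,228,.075)):print(n,np.round(pt(C,u,v,z),4))
v,u=np.mgrid[0:480,0:640];f=240/np.tan(np.radians(C["fovy"])/2);Z=C["range_z"];E=np.array(C["extrinsics"])
P=np.stack([(u-C["cx"])/f*Z,(v-C["cy"])/f*Z,Z],-1)@E[:3,:3].T+E[:3,3]
w=(u>200)&(u<400)&(v>150)&(v<290)
q=P[w&(P[...,2]>.05)&(P[...,2]<.1)];print("weight",q.min(0),q.max(0),(q.min(0)+q.max(0))/2)
m=(w&(P[...,2]>.034)&(P[...,2]<.042)).astype(np.uint8)
q=P[m>0][:,:2].astype(np.float32);print(cv2.minAreaRect(q))
q=P[w&(P[...,2]>.03)][:,:2].astype(np.float32);print(cv2.minAreaRect(q))
```

```text
near L [0.5797 0.1331 0.038 ]
near R [0.6617 0.1704 0.038 ]
far L bottom? [0.5475 0.1805 0.004 ]
farL top [0.5554 0.1818 0.038 ]
far R top [0.6417 0.2164 0.038 ]
far R bot [0.6369 0.224  0.004 ]
weight [0.6173 0.1818 0.065 ]
weight [0.6174 0.1848 0.075 ]
weight [0.59456467 0.15914764 0.05015417] [0.63737304 0.20164565 0.08065363] [0.61596886 0.18039665 0.0654039 ]
((0.6070383787155151, 0.1795191466808319), (0.09241725504398346, 0.06294521689414978), 24.325408935546875)
((0.5998018383979797, 0.19547039270401), (0.09256203472614288, 0.09810411185026169), 24.589675903320312)
```

>>> {"fn": "play_rows", "kwargs": {"plan": [{"wx":0,"wy":0,"wz":0,"dx":0.003,"dy":-0.002,"dz":0.03,"hand":1},{"wx":0,"wy":0,"wz":0,"dx":0,"dy":0,"dz":0.04,"hand":1},{"wx":0,"wy":0,"wz":0,"dx":0,"dy":0,"dz":0.04,"hand":1},{"wx":0,"wy":0,"wz":0,"dx":0,"dy":0,"dz":0.027,"hand":1},{"wx":0,"wy":0,"wz":0,"dx":0,"dy":0,"dz":0,"hand":1},{"wx":0,"wy":0,"wz":0,"dx":0,"dy":0,"dz":0,"hand":-1},{"wx":0,"wy":0,"wz":0,"dx":0,"dy":0,"dz":0,"hand":-1},{"wx":0,"wy":0,"wz":0,"dx":0,"dy":0,"dz":0,"hand":-1}], "newtons": 40}}

```text
clock: 1.95
eef_pos: [0.6177, 0.181, 0.0479]
eef_rot: [179.9, -0.0, 90.0]
force: [-1.5, -1.7, 9.0]
gripper_width: 0.498
grip_force: 39.7
```

>>> {"fn": "play_rows", "kwargs": {"plan": [{"wx":0,"wy":0,"wz":0,"dx":0,"dy":0,"dz":0,"hand":-1},{"wx":0,"wy":0,"wz":0,"dx":0,"dy":0,"dz":0,"hand":-1},{"wx":0,"wy":0,"wz":0,"dx":0,"dy":0,"dz":0,"hand":-1},{"wx":0,"wy":0,"wz":0,"dx":0,"dy":0,"dz":0,"hand":-1}]}}

```text
clock: 2.45
eef_pos: [0.6177, 0.181, 0.0479]
eef_rot: [179.9, -0.0, 90.0]
force: [-2.6, -2.0, 9.9]
gripper_width: 0.498
grip_force: 39.7
```

>>> {"fn": "play_rows", "kwargs": {"plan": [{"wx":0,"wy":0,"wz":0,"dx":0,"dy":0,"dz":-0.02,"hand":-1},{"wx":0,"wy":0,"wz":0,"dx":0,"dy":0,"dz":-0.04,"hand":-1},{"wx":0,"wy":0,"wz":0,"dx":0,"dy":0,"dz":-0.03,"hand":-1},{"wx":0,"wy":0,"wz":0,"dx":-0.03,"dy":-0.03,"dz":0,"hand":-1},{"wx":0,"wy":0,"wz":0,"dx":-0.04,"dy":-0.04,"dz":0,"hand":-1},{"wx":0,"wy":0,"wz":0,"dx":-0.04,"dy":-0.04,"dz":0,"hand":-1},{"wx":0,"wy":0,"wz":0,"dx":-0.04,"dy":-0.04,"dz":0,"hand":-1},{"wx":0,"wy":0,"wz":0,"dx":-0.035,"dy":-0.032,"dz":0,"hand":-1}]}}

```text
clock: 3.45
eef_pos: [0.4335, -0.0053, 0.1375]
eef_rot: [179.9, -0.0, 90.0]
force: [0.6, -0.9, -3.0]
gripper_width: 0.494
grip_force: 42.3
```

>>> {"fn": "play_rows", "kwargs": {"plan": [{"wx":0,"wy":0,"wz":0,"dx":0,"dy":0,"dz":0.03,"hand":-1},{"wx":0,"wy":0,"wz":0,"dx":0,"dy":0,"dz":0.03,"hand":-1},{"wx":0,"wy":0,"wz":0,"dx":0,"dy":0,"dz":0,"hand":-1},{"wx":0,"wy":0,"wz":0,"dx":0,"dy":0,"dz":0,"hand":-1}]}}

```text
clock: 3.95
eef_pos: [0.4356, -0.0039, 0.0776]
eef_rot: [179.9, -0.0, 90.0]
force: [0.2, 0.2, -4.1]
gripper_width: 0.498
grip_force: 42.3
```

```bash
python3 w.py w3
```

```text
[ 0.4358 -0.0038  0.0777] [ 1.799e+02 -2.000e-02  9.000e+01] [ 0.67  0.23 -3.52] 4.0 0.4965145824568983
[[ 1.     0.     0.002  0.435]
 [ 0.001 -0.95  -0.313  0.077]
 [ 0.002  0.313 -0.95   0.219]
 [ 0.     0.     0.     1.   ]] 68.88786909584562
```

View pics/w3.png

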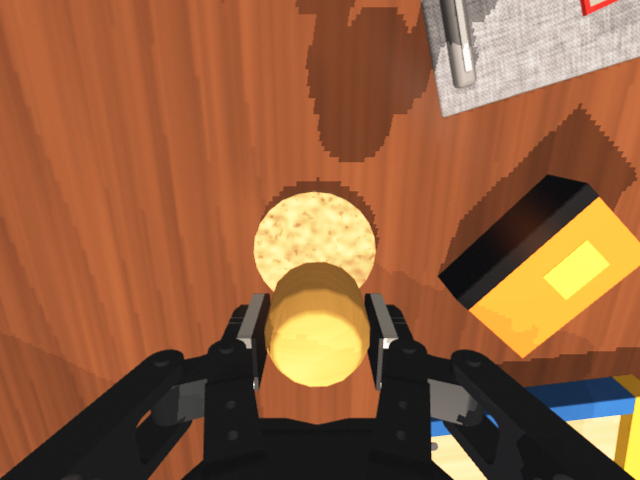

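Weight is upright in the grip and the coaster is centred at (315,250), within 3 mm of below it. Lowering.

>>> {"fn": "play_rows", "kwargs": {"plan": [{"wx":0,"wy":0,"wz":0,"dx":0.002,"dy":-0.001,"dz":0.025,"hand":-1},{"wx":0,"wy":0,"wz":0,"dx":0,"dy":0,"dz":0.02,"hand":-1},{"wx":0,"wy":0,"wz":0,"dx":0,"dy":0,"dz":0.01,"hand":-1},{"wx":0,"wy":0,"wz":0,"dx":0,"dy":0,"dz":0.005,"hand":-1},{"wx":0,"wy":0,"wz":0,"dx":0,"dy":0,"dz":0,"hand":-1}]}}

```text
clock: 4.62
eef_pos: [0.4342, -0.002, 0.0166]
eef_rot: [180.0, -0.0, 90.0]
force: [0.0, -0.2, -3.4]
gripper_width: 0.496
grip_force: 42.3
```

>>> {"fn": "play_rows", "kwargs": {"plan": [{"wx":0,"wy":0,"wz":0,"dx":0,"dy":0,"dz":0.001,"hand":-1},{"wx":0,"wy":0,"wz":0,"dx":0,"dy":0,"dz":0.001,"hand":-1}]}}

```text
clock: 4.88
eef_pos: [0.4345, -0.002, 0.0156]
eef_rot: [179.9, -0.0, 90.0]
force: [-14.8, -0.2, 57.4]
gripper_width: 0.494
grip_force: 48.6
```

>>> {"fn": "play_rows", "kwargs": {"plan": [{"wx":0,"wy":0,"wz":0,"dx":0,"dy":0,"dz":-0.001,"hand":-1},{"wx":0,"wy":0,"wz":0,"dx":0,"dy":0,"dz":0,"hand":1},{"wx":0,"wy":0,"wz":0,"dx":0,"dy":0,"dz":0,"hand":1},{"wx":0,"wy":0,"wz":0,"dx":0,"dy":0,"dz":0,"hand":1},{"wx":0,"wy":0,"wz":0,"dx":0,"dy":0,"dz":0,"hand":1},{"wx":0,"wy":0,"wz":0,"dx":0,"dy":0,"dz":0,"hand":1}]}}

```text
clock: 5.62
eef_pos: [0.4339, -0.002, 0.0153]
eef_rot: [-180.0, -0.0, 90.0]
force: [-0.5, -0.3, 0.1]
gripper_width: 1.002
grip_force: 0.0
```

>>> {"fn": "play_rows", "kwargs": {"plan": [{"wx":0,"wy":0,"wz":0,"dx":0,"dy":0,"dz":-0.02,"hand":1},{"wx":0,"wy":0,"wz":0,"dx":0,"dy":0,"dz":-0.04,"hand":1},{"wx":0,"wy":0,"wz":0,"dx":0,"dy":0,"dz":-0.05,"hand":1},{"wx":0,"wy":0,"wz":0,"dx":0,"dy":0,"dz":-0.05,"hand":1},{"wx":0,"wy":0,"wz":0,"dx":0,"dy":0,"dz":0,"hand":1}]}}

```text
clock: 6.25
eef_pos: [0.4358, -0.0018, 0.1786]
eef_rot: [179.7, -0.1, 90.0]
force: [0.6, -1.0, 0.2]
gripper_width: 1.004
grip_force: 0.0
```

```bash
python3 w.py w4
python3 - <<'E'
from h import *
import pickle
def cloud(C):
    v,u=np.mgrid[0:480,0:640];f=240/np.tan(np.radians(C["fovy"])/2);Z=C["range_z"];E=np.array(C["extrinsics"])
    return np.stack([(u-C["cx"])/f*Z,(v-C["cy"])/f*Z,Z],-1)@E[:3,:3].T+E[:3,3],u,v
P,u,v=cloud(pickle.load(open("w4.pkl","rb")))
w=(np.hypot(P[...,0]-.434,P[...,1])<.06)
q=P[w&(P[...,2]>.025)&(P[...,2]<.06)];print("weight",q.min(0),q.max(0),(q.min(0)+q.max(0))/2)
q=P[w&(P[...,2]>.0035)&(P[...,2]<.012)];print("coaster",q.min(0),q.max(0),(q.min(0)+q.max(0))/2)
P,u,v=cloud(pickle.load(open("w0.pkl","rb")))
w=(P[...,0]<.72)&(P[...,0]>.48)&(P[...,1]<-.08)&(P[...,1]>-.27)&(u>165)&(u<340)&(v>285)&(v<410)
for a,b in((.008,.028),(.017,.026)):
    q=P[w&(P[...,2]>a)&(P[...,2]<b)][:,:2].astype(np.float32);print(len(q),cv2.minAreaRect(q))
h=P[w][:,2];print(np.histogram(h,bins=np.arange(0,.04,.002)))
E
```

```text
[ 0.4347 -0.0019  0.1767] [ 1.7981e+02 -4.0000e-02  9.0000e+01] [ 0.32  0.77 -0.17] 6.3 1.0018135203435572
[[ 1.    -0.002  0.006  0.435]
 [ 0.001 -0.95  -0.312  0.079]
 [ 0.007  0.312 -0.95   0.32 ]
 [ 0.     0.     0.     1.   ]] 68.88786909584562
weight [ 0.41228346 -0.02419601  0.02502932] [0.45529412 0.01850568 0.04927365] [ 0.43378879 -0.00284516  0.03715148]
coaster [ 0.39388171 -0.04163808  0.00350096] [0.47310066 0.0376454  0.01198511] [ 0.43349118 -0.00199634  0.00774303]
11750 ((0.6006491780281067, -0.1857481300830841), (0.17007645964622498, 0.1452713906764984), 8.589011192321777)
2642 ((0.6007034778594971, -0.18588466942310333), (0.1698186695575714, 0.14534161984920502), 8.720949172973633)
(array([ 321,  125,  109,   99, 1230, 7217,  508,   98,  119,  435, 2063,
         80,    0,    0,    0,    0,    0,    0,    0]), array([0.   , 0.002, 0.004, 0.006, 0.008, 0.01 , 0.012, 0.014, 0.016,
       0.018, 0.02 , 0.022, 0.024, 0.026, 0.028, 0.03 , 0.032, 0.034,
       0.036, 0.038]))
```

Run:
```python
from h import *
import pickle
for n,tz,ty in(("w4",.1767,-.0019),("w3",.0777,-.0038)):
    C=pickle.load(open(n+".pkl","rb"))
    v,u=np.mgrid[0:480,0:640];f=240/np.tan(np.radians(C["fovy"])/2);Z=C["range_z"];E=np.array(C["extrinsics"])
    P=np.stack([(u-C["cx"])/f*Z,(v-C["cy"])/f*Z,Z],-1)@E[:3,:3].T+E[:3,3]
    d=abs(P[...,0]-.4347)
    m=(P[...,1]>ty-.02)&(P[...,1]<ty+.02)&(P[...,2]<tz+.03)&(P[...,2]>tz-.015)&(Z>0)&(d<.06)&(d>(.038 if n=="w4" else .024))
    q=P[m];print(n,len(q),"lowest rel TCP",np.round(np.percentile(q[:,2]-tz,[0,1,5,20,50]),4),"y",np.round([q[:,1].min()-ty,q[:,1].max()-ty],4),"d",d[m].min(),d[m].max())
```

```text
w4 2103 lowest rel TCP [0.0133 0.0142 0.0159 0.0194 0.0238] y [-0.0112  0.012 ] d 0.041638208846313696 0.05683585210324449
w3 1410 lowest rel TCP [0.0035 0.0048 0.0075 0.0121 0.0197] y [0.006 0.012] d 0.024018594403974636 0.03522516608378479
```

>>> {"fn": "play_rows", "kwargs": {"plan": [{"wx":0,"wy":0,"wz":0,"dx":0.036,"dy":0.035,"dz":0,"hand":1},{"wx":0,"wy":0,"wz":0,"dx":0.036,"dy":0.035,"dz":0,"hand":1},{"wx":0,"wy":0,"wz":0,"dx":0.036,"dy":0.034,"dz":0,"hand":1},{"wx":0,"wy":0,"wz":0,"dx":0.036,"dy":0.034,"dz":0,"hand":1},{"wx":0,"wy":0,"wz":0,"dx":0.036,"dy":0.034,"dz":0,"hand":1},{"wx":0,"wy":0,"wz":9.4,"dx":0,"dy":0,"dz":0,"hand":1},{"wx":0,"wy":0,"wz":9.4,"dx":0,"dy":0,"dz":0,"hand":1},{"wx":0,"wy":0,"wz":9.4,"dx":0,"dy":0,"dz":0,"hand":1}]}}

```text
clock: 7.3
eef_pos: [0.6052, 0.1777, 0.1732]
eef_rot: [-179.9, 0.1, 61.5]
force: [-0.3, 0.0, 0.1]
gripper_width: 1.004
grip_force: 0.0
```

>>> {"fn": "play_rows", "kwargs": {"plan": [{"wx":0,"wy":0,"wz":9.4,"dx":0,"dy":0,"dz":0,"hand":1},{"wx":0,"wy":0,"wz":9.4,"dx":0,"dy":0,"dz":0,"hand":1},{"wx":0,"wy":0,"wz":9.4,"dx":0,"dy":0,"dz":0,"hand":1},{"wx":0,"wy":0,"wz":9.2,"dx":0,"dy":0,"dz":0,"hand":1},{"wx":0,"wy":0,"wz":0,"dx":0,"dy":0,"dz":0,"hand":1},{"wx":0,"wy":0,"wz":0,"dx":0,"dy":0,"dz":0,"hand":1}]}}

```text
clock: 8.05
eef_pos: [0.6056, 0.1779, 0.1744]
eef_rot: [180.0, 0.1, 24.6]
force: [-0.2, 0.5, 0.6]
gripper_width: 1.001
grip_force: 0.0
```

```bash
python3 w.py w5
python3 - <<'E'
from h import *
import pickle
C=pickle.load(open("w5.pkl","rb"))
v,u=np.mgrid[0:480,0:640];f=240/np.tan(np.radians(C["fovy"])/2);Z=C["range_z"];E=np.array(C["extrinsics"])
P=np.stack([(u-C["cx"])/f*Z,(v-C["cy"])/f*Z,Z],-1)@E[:3,:3].T+E[:3,3]
m=(np.hypot(P[...,0]-.607,P[...,1]-.1785)<.075)&(P[...,2]>.03)&(P[...,2]<.045)
q=P[m][:,:2].astype(np.float32);print(len(q),cv2.minAreaRect(q),np.median(P[m][:,2]), u[m].min(),u[m].max(),v[m].min(),v[m].max())
E
```

```text
[0.6057 0.1779 0.1746] [-1.800e+02  6.000e-02  2.458e+01] [0.09 0.33 0.32] 8.1 1.0013937902385537
[[ 0.417 -0.863 -0.286  0.679]
 [-0.909 -0.396 -0.131  0.212]
 [ 0.     0.314 -0.949  0.316]
 [ 0.     0.     0.     1.   ]] 68.88786909584562
8159 ((0.6072983741760254, 0.17975331842899323), (0.09264501929283142, 0.06281246244907379), 24.247577667236328) 0.03702146592232092 277 356 166 274
```

>>> {"fn": "play_rows", "kwargs": {"plan": [{"wx":0,"wy":0,"wz":0.3,"dx":0.002,"dy":-0.001,"dz":0.04,"hand":1},{"wx":0,"wy":0,"wz":0,"dx":0,"dy":0,"dz":0.05,"hand":1},{"wx":0,"wy":0,"wz":0,"dx":0,"dy":0,"dz":0.045,"hand":1},{"wx":0,"wy":0,"wz":0,"dx":0,"dy":0,"dz":0.02,"hand":1},{"wx":0,"wy":0,"wz":0,"dx":0,"dy":0,"dz":0,"hand":1},{"wx":0,"wy":0,"wz":0,"dx":0,"dy":0,"dz":0,"hand":1}]}}

```text
clock: 8.85
eef_pos: [0.6084, 0.18, 0.022]
eef_rot: [-180.0, -0.1, 24.1]
force: [-0.1, -0.8, 0.5]
gripper_width: 0.999
grip_force: 0.0
```

>>> {"fn": "play_rows", "kwargs": {"plan": [{"wx":0,"wy":0,"wz":0,"dx":0,"dy":0,"dz":0.011,"hand":1},{"wx":0,"wy":0,"wz":0,"dx":0,"dy":0,"dz":0,"hand":1},{"wx":0,"wy":0,"wz":0,"dx":0,"dy":0,"dz":0,"hand":-1},{"wx":0,"wy":0,"wz":0,"dx":0,"dy":0,"dz":0,"hand":-1},{"wx":0,"wy":0,"wz":0,"dx":0,"dy":0,"dz":0,"hand":-1},{"wx":0,"wy":0,"wz":0,"dx":0,"dy":0,"dz":0,"hand":-1},{"wx":0,"wy":0,"wz":0,"dx":0,"dy":0,"dz":0,"hand":-1}], "newtons": 40}}

```text
clock: 9.72
eef_pos: [0.6076, 0.1798, 0.0098]
eef_rot: [-180.0, -0.0, 24.1]
force: [-1.7, 0.1, 5.9]
gripper_width: 0.719
grip_force: 44.3
```

>>> {"fn": "play_rows", "kwargs": {"plan": [{"wx":0,"wy":0,"wz":0,"dx":0,"dy":0,"dz":-0.02,"hand":-1},{"wx":0,"wy":0,"wz":0,"dx":0,"dy":0,"dz":-0.04,"hand":-1},{"wx":0,"wy":0,"wz":0,"dx":0,"dy":0,"dz":-0.05,"hand":-1},{"wx":0,"wy":0,"wz":0,"dx":0,"dy":0,"dz":-0.02,"hand":-1},{"wx":0,"wy":0,"wz":0,"dx":0,"dy":0,"dz":0,"hand":-1},{"wx":0,"wy":0,"wz":0,"dx":0,"dy":0,"dz":0,"hand":-1}]}}

```text
clock: 10.48
eef_pos: [0.6066, 0.1796, 0.1383]
eef_rot: [-180.0, 0.1, 24.1]
force: [-0.3, 1.1, -1.7]
gripper_width: 0.72
grip_force: 44.3
```

Run:
```python
from h import *
import pickle
for n in("w0","side0"):
    C=pickle.load(open(n+".pkl","rb"))
    v,u=np.mgrid[0:480,0:640];f=240/np.tan(np.radians(C["fovy"])/2);Z=C["range_z"];E=np.array(C["extrinsics"])
    P=np.stack([(u-C["cx"])/f*Z,(v-C["cy"])/f*Z,Z],-1)@E[:3,:3].T+E[:3,3]
    H=cv2.cvtColor(C["frame"],cv2.COLOR_BGR2HSV)
    w=(P[...,0]<.72)&(P[...,0]>.48)&(P[...,1]<-.08)&(P[...,1]>-.27)&(abs(P[...,2]-.022)<.004)
    for nm,lo,hi in(("blue",100,125),("yellow",24,34)):
        m=w&(H[...,0]>=lo)&(H[...,0]<=hi)&(H[...,1]>150)&(H[...,2]>60)
        q=P[m][:,:2].astype(np.float32)
        if len(q)<20: print(n,nm,len(q));continue
        l=cv2.fitLine(q,cv2.DIST_HUBER,0,.001,.001).ravel();print(n,nm,len(q),np.round(np.degrees(np.arctan2(l[1],l[0])),2),np.round(l[2:],4),cv2.minAreaRect(q))
```

```text
w0 blue 1069 6.94 [ 0.5983 -0.1201] ((0.583747386932373, -0.12320879101753235), (0.15353570878505707, 0.015148983336985111), 8.81577205657959)
w0 yellow 1166 -81.37 [ 0.6767 -0.1701] ((0.677320122718811, -0.17497947812080383), (0.013845410197973251, 0.14366623759269714), 8.700343132019043)
side0 blue 271 7.89 [ 0.6058 -0.1252] ((0.5843937993049622, -0.12724292278289795), (0.146950826048851, 0.015777086839079857), 8.406777381896973)
side0 yellow 78 -81.28 [ 0.6744 -0.1431] ((0.6749444603919983, -0.13629627227783203), (0.01161876693367958, 0.057720474898815155), 9.862503051757812)
```

>>> {"fn": "play_rows", "kwargs": {"plan": [{"wx":0,"wy":0,"wz":7.7,"dx":0,"dy":0,"dz":0,"hand":-1},{"wx":0,"wy":0,"wz":7.7,"dx":0,"dy":0,"dz":0,"hand":-1},{"wx":0,"wy":0,"wz":0,"dx":-0.005,"dy":0.045,"dz":0,"hand":-1},{"wx":0,"wy":0,"wz":0,"dx":-0.008,"dy":0.06,"dz":0,"hand":-1},{"wx":0,"wy":0,"wz":0,"dx":-0.008,"dy":0.06,"dz":0,"hand":-1},{"wx":0,"wy":0,"wz":0,"dx":-0.008,"dy":0.06,"dz":0,"hand":-1},{"wx":0,"wy":0,"wz":0,"dx":-0.008,"dy":0.06,"dz":0,"hand":-1},{"wx":0,"wy":0,"wz":0,"dx":-0.008,"dy":0.06,"dz":0,"hand":-1}]}}

```text
clock: 11.48
eef_pos: [0.6141, -0.1699, 0.1377]
eef_rot: [-180.0, 0.1, 8.7]
force: [1.5, -0.1, -1.4]
gripper_width: 0.717
grip_force: 44.2
```

>>> {"fn": "play_rows", "kwargs": {"plan": [{"wx":0,"wy":0,"wz":0,"dx":0,"dy":0,"dz":0.03,"hand":-1},{"wx":0,"wy":0,"wz":0,"dx":0,"dy":0,"dz":0.03,"hand":-1},{"wx":0,"wy":0,"wz":0,"dx":0,"dy":0,"dz":0.02,"hand":-1},{"wx":0,"wy":0,"wz":0,"dx":0,"dy":0,"dz":0,"hand":-1},{"wx":0,"wy":0,"wz":0,"dx":0,"dy":0,"dz":0,"hand":-1}]}}

```text
clock: 12.1
eef_pos: [0.6154, -0.1682, 0.0599]
eef_rot: [180.0, -0.0, 8.7]
force: [-0.4, -0.1, -1.4]
gripper_width: 0.721
grip_force: 44.2
```

Run:
```python
from h import *
import pickle
o=[]
for n,(a,b,c,d) in(("scene",(200,280,180,330)),("side",(230,370,270,430)),("wrist",(0,480,0,640))):
    C=cams.camera(n);pickle.dump(C,open(n+"6.pkl","wb"));o.append(cv2.resize(C["frame"][a:b,c:d],(400,int(400*(b-a)/(d-c))),interpolation=cv2.INTER_CUBIC))
H=max(o[0].shape[0]+o[1].shape[0],o[2].shape[0]);I=np.zeros((H,800,3),np.uint8)
I[:o[0].shape[0],:400]=o[0];I[o[0].shape[0]:o[0].shape[0]+o[1].shape[0],:400]=o[1];I[:o[2].shape[0],400:]=o[2]
cv2.imwrite("pics/six.png",I[:600]);s=get_state();print(s["eef_pos"],s["eef_rot"],s["force"])
```

```text
[ 0.61567231 -0.16812726  0.06033743] [ 1.79979170e+02 -8.27703849e-02  8.70736847e+00] [ 0.16796579 -1.14629944 -2.01121003]
```

View pics/six.png

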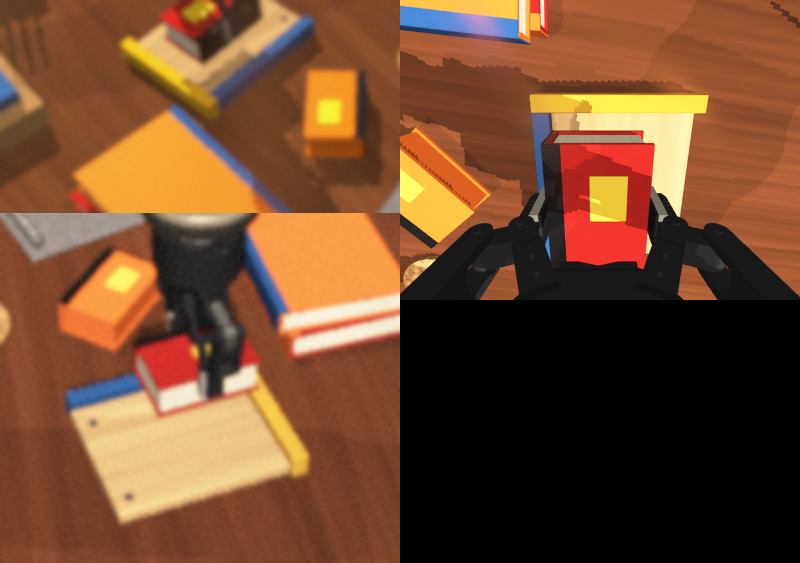

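Left to right: the book hangs over the jig square to it, with its spine on the blue side. In the wrist view the yellow fence runs from (530,103) to (708,103), parallel to the book's end. Next, the gaps.

Run:
```python
from h import *
import pickle
C=pickle.load(open("wrist6.pkl","rb"))
v,u=np.mgrid[0:480,0:640];f=240/np.tan(np.radians(C["fovy"])/2);Z=C["range_z"];E=np.array(C["extrinsics"])
P=np.stack([(u-C["cx"])/f*Z,(v-C["cy"])/f*Z,Z],-1)@E[:3,:3].T+E[:3,3]
a=np.radians(8.7);c,s=np.cos(a),np.sin(a);Q=P.copy();x=P[...,0]-.6157;y=P[...,1]+.1681
Q[...,0]=c*x+s*y;Q[...,1]=-s*x+c*y
H=cv2.cvtColor(C["frame"],cv2.COLOR_BGR2HSV)
ok=(H[...,1]>150)&(H[...,2]>60)&(Z>0)&(abs(Q[...,2]-.022)<.003)&(abs(Q[...,0])<.12)
for nm,lo,hi in(("blue",100,125),("yellow",24,34)):
    q=Q[ok&(H[...,0]>=lo)&(H[...,0]<=hi)];print(nm,len(q),np.percentile(q,[1,99],axis=0).round(4).tolist(),cv2.minAreaRect(q[:,:2].astype(np.float32)))
q=Q[(abs(Q[...,2]-.087)<.006)&(abs(Q[...,0])<.06)&(abs(Q[...,1])<.029)];print("book top",np.percentile(q,[.5,99.5],axis=0).round(4).tolist(),cv2.minAreaRect(q[:,:2].astype(np.float32)))
```

```text
blue 669 [[-0.095, 0.0501, 0.0196], [0.0195, 0.0552, 0.0222]] ((-0.038494039326906204, 0.05251592770218849), (0.11814458668231964, 0.0055627720430493355), 0.3397720158100128)
yellow 5559 [[0.0529, -0.0874, 0.0194], [0.067, 0.0216, 0.0224]] ((0.05987955629825592, -0.029994182288646698), (0.014411922544240952, 0.11761035025119781), 0.06356554478406906)
book top [[-0.037, -0.0287, 0.0859], [0.0457, 0.0287, 0.0892]] ((0.002514716237783432, 5.755573511123657e-07), (0.05799809843301773, 0.0874737948179245), 89.99923706054688)
```

>>> {"fn": "play_rows", "kwargs": {"plan": [{"wx":0,"wy":0,"wz":0,"dx":0,"dy":0,"dz":0.02,"hand":-1},{"wx":0,"wy":0,"wz":0,"dx":0,"dy":0,"dz":0.015,"hand":-1},{"wx":0,"wy":0,"wz":0,"dx":0,"dy":0,"dz":0.005,"hand":-1},{"wx":0,"wy":0,"wz":0,"dx":0,"dy":0,"dz":0,"hand":-1},{"wx":0,"wy":0,"wz":0,"dx":0,"dy":0,"dz":0,"hand":-1}]}}

```text
clock: 12.88
eef_pos: [0.6151, -0.1682, 0.0192]
eef_rot: [180.0, 0.0, 8.7]
force: [0.0, -0.5, -2.3]
gripper_width: 0.717
grip_force: 44.2
```

>>> {"fn": "play_rows", "kwargs": {"plan": [{"wx":0,"wy":0,"wz":0,"dx":0,"dy":0,"dz":0.001,"hand":-1},{"wx":0,"wy":0,"wz":0,"dx":0,"dy":0,"dz":0,"hand":-1}]}}

```text
clock: 13.12
eef_pos: [0.615, -0.1681, 0.0183]
eef_rot: [-180.0, 0.0, 8.7]
force: [0.6, 0.0, -1.4]
gripper_width: 0.717
grip_force: 44.2
```

>>> {"fn": "play_rows", "kwargs": {"plan": [{"wx":0,"wy":0,"wz":0,"dx":0,"dy":0,"dz":0.0005,"hand":-1},{"wx":0,"wy":0,"wz":0,"dx":0,"dy":0,"dz":0,"hand":-1}]}}

```text
clock: 13.38
eef_pos: [0.6151, -0.1681, 0.0178]
eef_rot: [-180.0, -0.0, 8.7]
force: [-0.5, -0.4, -1.1]
gripper_width: 0.719
grip_force: 44.4
```

>>> {"fn": "play_rows", "kwargs": {"plan": [{"wx":0,"wy":0,"wz":0,"dx":0,"dy":0,"dz":0.0004,"hand":-1},{"wx":0,"wy":0,"wz":0,"dx":0,"dy":0,"dz":0,"hand":-1}]}}

```text
clock: 13.62
eef_pos: [0.6151, -0.1681, 0.0178]
eef_rot: [-180.0, -0.0, 8.7]
force: [-2.2, 1.1, 5.4]
gripper_width: 0.717
grip_force: 45.1
```

>>> {"fn": "play_rows", "kwargs": {"plan": [{"wx":0,"wy":0,"wz":0,"dx":0,"dy":0,"dz":0.0004,"hand":-1},{"wx":0,"wy":0,"wz":0,"dx":0,"dy":0,"dz":0,"hand":-1}]}}

```text
clock: 13.88
eef_pos: [0.6151, -0.1681, 0.0178]
eef_rot: [-180.0, -0.0, 8.7]
force: [-5.2, 1.9, 12.6]
gripper_width: 0.711
grip_force: 46.0
```

>>> {"fn": "play_rows", "kwargs": {"plan": [{"wx":0,"wy":0,"wz":0,"dx":0,"dy":0,"dz":0.0003,"hand":-1},{"wx":0,"wy":0,"wz":0,"dx":0,"dy":0,"dz":0,"hand":-1}]}}

```text
clock: 14.12
eef_pos: [0.6151, -0.1681, 0.0178]
eef_rot: [-180.0, -0.0, 8.7]
force: [-7.2, 2.6, 17.2]
gripper_width: 0.719
grip_force: 46.7
```

>>> {"fn": "play_rows", "kwargs": {"plan": [{"wx":0,"wy":0,"wz":0,"dx":0,"dy":0,"dz":-0.0008,"hand":-1},{"wx":0,"wy":0,"wz":0,"dx":0.001,"dy":-0.002,"dz":0,"hand":-1},{"wx":0,"wy":0,"wz":0,"dx":0.002,"dy":-0.002,"dz":0,"hand":-1},{"wx":0,"wy":0,"wz":0,"dx":0.001,"dy":-0.002,"dz":0,"hand":-1},{"wx":0,"wy":0,"wz":0,"dx":0.001,"dy":-0.001,"dz":0,"hand":-1},{"wx":0,"wy":0,"wz":0,"dx":0,"dy":0,"dz":0,"hand":-1},{"wx":0,"wy":0,"wz":0,"dx":0,"dy":0,"dz":0,"hand":-1}]}}

```text
clock: 15.0
eef_pos: [0.6193, -0.1606, 0.0178]
eef_rot: [180.0, -0.0, 8.7]
force: [-1.5, -1.9, 6.5]
gripper_width: 0.714
grip_force: 45.1
```

>>> {"fn": "play_rows", "kwargs": {"plan": [{"wx":0,"wy":0,"wz":0,"dx":0,"dy":-0.0005,"dz":0,"hand":-1},{"wx":0,"wy":0,"wz":0,"dx":0,"dy":-0.0005,"dz":0,"hand":-1},{"wx":0,"wy":0,"wz":0,"dx":0,"dy":0,"dz":0,"hand":-1}]}}

```text
clock: 15.38
eef_pos: [0.6192, -0.1597, 0.0178]
eef_rot: [180.0, -0.0, 8.7]
force: [-0.6, -2.8, 4.8]
gripper_width: 0.719
grip_force: 45.1
```

>>> {"fn": "play_rows", "kwargs": {"plan": [{"wx":0,"wy":0,"wz":0,"dx":0,"dy":-0.0005,"dz":0,"hand":-1},{"wx":0,"wy":0,"wz":0,"dx":0,"dy":0,"dz":0,"hand":-1}]}}

```text
clock: 15.62
eef_pos: [0.6192, -0.1592, 0.0178]
eef_rot: [180.0, -0.0, 8.7]
force: [0.8, -2.7, 5.3]
gripper_width: 0.721
grip_force: 45.1
```

>>> {"fn": "play_rows", "kwargs": {"plan": [{"wx":0,"wy":0,"wz":0,"dx":0,"dy":-0.0005,"dz":0,"hand":-1},{"wx":0,"wy":0,"wz":0,"dx":0,"dy":0,"dz":0,"hand":-1}]}}

```text
clock: 15.88
eef_pos: [0.6191, -0.1587, 0.0178]
eef_rot: [180.0, -0.0, 8.7]
force: [0.7, -2.6, 5.0]
gripper_width: 0.716
grip_force: 45.1
```

>>> {"fn": "play_rows", "kwargs": {"plan": [{"wx":0,"wy":0,"wz":0,"dx":0,"dy":-0.0005,"dz":0,"hand":-1},{"wx":0,"wy":0,"wz":0,"dx":0,"dy":0,"dz":0,"hand":-1}]}}

```text
clock: 16.12
eef_pos: [0.6191, -0.1582, 0.0178]
eef_rot: [180.0, -0.0, 8.7]
force: [1.1, -2.0, 5.1]
gripper_width: 0.716
grip_force: 45.1
```

Moved about 9.8 mm with no contact yet. I'll continue in small steps.

>>> {"fn": "play_rows", "kwargs": {"plan": [{"wx":0,"wy":0,"wz":0,"dx":0,"dy":-0.0005,"dz":0,"hand":-1},{"wx":0,"wy":0,"wz":0,"dx":0,"dy":0,"dz":0,"hand":-1}]}}

```text
clock: 16.38
eef_pos: [0.619, -0.1577, 0.0178]
eef_rot: [180.0, -0.0, 8.7]
force: [1.4, -2.7, 4.2]
gripper_width: 0.721
grip_force: 45.1
```

>>> {"fn": "play_rows", "kwargs": {"plan": [{"wx":0,"wy":0,"wz":0,"dx":0,"dy":-0.0005,"dz":0,"hand":-1},{"wx":0,"wy":0,"wz":0,"dx":0,"dy":0,"dz":0,"hand":-1}]}}

```text
clock: 16.62
eef_pos: [0.6189, -0.1576, 0.0178]
eef_rot: [179.9, -0.1, 8.7]
force: [1.9, -5.2, 4.9]
gripper_width: 0.72
grip_force: 44.9
```

>>> {"fn": "play_rows", "kwargs": {"plan": [{"wx":0,"wy":0,"wz":0,"dx":0,"dy":-0.0005,"dz":0,"hand":-1},{"wx":0,"wy":0,"wz":0,"dx":0,"dy":0,"dz":0,"hand":-1}]}}

```text
clock: 16.88
eef_pos: [0.6189, -0.1576, 0.0178]
eef_rot: [179.9, -0.1, 8.6]
force: [2.4, -7.2, 3.6]
gripper_width: 0.714
grip_force: 44.8
```

>>> {"fn": "play_rows", "kwargs": {"plan": [{"wx":0,"wy":0,"wz":0,"dx":0.0005,"dy":0,"dz":0,"hand":-1},{"wx":0,"wy":0,"wz":0,"dx":0.0005,"dy":0,"dz":0,"hand":-1},{"wx":0,"wy":0,"wz":0,"dx":0,"dy":0,"dz":0,"hand":-1}]}}

```text
clock: 17.25
eef_pos: [0.6189, -0.1576, 0.0178]
eef_rot: [179.9, 0.0, 8.6]
force: [-3.6, -7.1, 9.9]
gripper_width: 0.715
grip_force: 45.6
```

>>> {"fn": "play_rows", "kwargs": {"plan": [{"wx":0,"wy":0,"wz":0,"dx":0.0005,"dy":0,"dz":0,"hand":-1},{"wx":0,"wy":0,"wz":0,"dx":0,"dy":0,"dz":0,"hand":-1}]}}

```text
clock: 17.5
eef_pos: [0.6191, -0.1576, 0.0178]
eef_rot: [180.0, 0.1, 8.6]
force: [-5.9, -6.2, 11.0]
gripper_width: 0.716
grip_force: 45.8
```

>>> {"fn": "play_rows", "kwargs": {"plan": [{"wx":0,"wy":0,"wz":0,"dx":0.0005,"dy":0,"dz":0,"hand":-1},{"wx":0,"wy":0,"wz":0,"dx":0,"dy":0,"dz":0,"hand":-1}]}}

```text
clock: 17.75
eef_pos: [0.6196, -0.1575, 0.0178]
eef_rot: [180.0, 0.1, 8.6]
force: [-6.4, -7.3, 10.9]
gripper_width: 0.718
grip_force: 45.8
```

>>> {"fn": "play_rows", "kwargs": {"plan": [{"wx":0,"wy":0,"wz":0,"dx":0.0005,"dy":0,"dz":-0.0003,"hand":-1},{"wx":0,"wy":0,"wz":0,"dx":0,"dy":0,"dz":0,"hand":-1}]}}

```text
clock: 18.0
eef_pos: [0.6201, -0.1574, 0.0178]
eef_rot: [179.9, 0.1, 8.6]
force: [-3.9, -6.5, 5.9]
gripper_width: 0.714
grip_force: 45.2
```

>>> {"fn": "play_rows", "kwargs": {"plan": [{"wx":0,"wy":0,"wz":0,"dx":0.0005,"dy":0,"dz":0,"hand":-1},{"wx":0,"wy":0,"wz":0,"dx":0,"dy":0,"dz":0,"hand":-1}]}}

```text
clock: 18.25
eef_pos: [0.6205, -0.1573, 0.0178]
eef_rot: [180.0, 0.1, 8.6]
force: [-5.1, -7.5, 6.6]
gripper_width: 0.715
grip_force: 45.3
```

>>> {"fn": "play_rows", "kwargs": {"plan": [{"wx":0,"wy":0,"wz":0,"dx":0.0005,"dy":0,"dz":0,"hand":-1},{"wx":0,"wy":0,"wz":0,"dx":0,"dy":0,"dz":0,"hand":-1}]}}

```text
clock: 18.5
eef_pos: [0.621, -0.1573, 0.0178]
eef_rot: [179.9, 0.1, 8.6]
force: [-3.7, -8.3, 6.4]
gripper_width: 0.718
grip_force: 45.3
```

>>> {"fn": "play_rows", "kwargs": {"plan": [{"wx":0,"wy":0,"wz":0,"dx":0.0005,"dy":0,"dz":0,"hand":-1},{"wx":0,"wy":0,"wz":0,"dx":0,"dy":0,"dz":0,"hand":-1}]}}

```text
clock: 18.75
eef_pos: [0.621, -0.1573, 0.0178]
eef_rot: [180.0, 0.1, 8.6]
force: [-6.7, -7.2, 10.2]
gripper_width: 0.717
grip_force: 45.5
```

>>> {"fn": "play_rows", "kwargs": {"plan": [{"wx":0,"wy":0,"wz":0,"dx":0.0005,"dy":0,"dz":0,"hand":-1},{"wx":0,"wy":0,"wz":0,"dx":0,"dy":0,"dz":0,"hand":-1}]}}

```text
clock: 19.0
eef_pos: [0.621, -0.1573, 0.0178]
eef_rot: [180.0, 0.2, 8.6]
force: [-11.4, -7.5, 12.8]
gripper_width: 0.72
grip_force: 45.8
```

>>> {"fn": "play_rows", "kwargs": {"plan": [{"wx":0,"wy":0,"wz":0,"dx":0.0005,"dy":0,"dz":0,"hand":-1},{"wx":0,"wy":0,"wz":0,"dx":0,"dy":0,"dz":0,"hand":-1}]}}

```text
clock: 19.25
eef_pos: [0.6211, -0.1573, 0.0178]
eef_rot: [180.0, 0.2, 8.6]
force: [-15.1, -7.1, 15.1]
gripper_width: 0.717
grip_force: 46.2
```

>>> {"fn": "play_rows", "kwargs": {"plan": [{"wx":0,"wy":0,"wz":0,"dx":0,"dy":-0.0003,"dz":-0.0003,"hand":-1},{"wx":0,"wy":0,"wz":0,"dx":0,"dy":0,"dz":0,"hand":-1},{"wx":0,"wy":0,"wz":0,"dx":0,"dy":0,"dz":0,"hand":-1},{"wx":0,"wy":0,"wz":0,"dx":0,"dy":0,"dz":0,"hand":-1}]}}

```text
clock: 19.75
eef_pos: [0.6211, -0.1572, 0.0178]
eef_rot: [180.0, 0.2, 8.6]
force: [-11.3, -9.1, 8.8]
gripper_width: 0.717
grip_force: 45.6
```

Run:
```python
from h import *
o=[]
S=cams.camera("side")["frame"];C=cams.camera("wrist")
W=C["frame"][130:400,150:520]
a=cv2.resize(S[200:370,230:430],(800*2//5,272),interpolation=cv2.INTER_CUBIC);b=cv2.resize(W,(480,350))
I=np.zeros((350,800,3),np.uint8);I[:272,:320]=a;I[:,320:]=b;cv2.imwrite("pics/fin.png",I)
v,u=np.mgrid[0:480,0:640];f=240/np.tan(np.radians(C["fovy"])/2);Z=C["range_z"];E=np.array(C["extrinsics"])
P=np.stack([(u-C["cx"])/f*Z,(v-C["cy"])/f*Z,Z],-1)@E[:3,:3].T+E[:3,3]
s=get_state();p=s["eef_pos"];t=np.radians(8.6);c,k=np.cos(t),np.sin(t);x=P[...,0]-p[0];y=P[...,1]-p[1]
Q=np.stack([c*x+k*y,-k*x+c*y,P[...,2]],-1);H=cv2.cvtColor(C["frame"],cv2.COLOR_BGR2HSV)
m=(abs(Q[...,2]-.022)<.003)&(abs(Q[...,0])<.12)&(H[...,0]>=24)&(H[...,0]<=34)&(H[...,1]>150);print("yellow",np.percentile(Q[m],[1,99],axis=0).round(4).tolist())
m=(abs(Q[...,2]-.046)<.004)&(abs(Q[...,0])<.07)&(abs(Q[...,1])<.028);print("book",np.percentile(Q[m],[1,99],axis=0).round(4).tolist())
print(p,s["eef_rot"],s["force"],s["clock"])
```

```text
yellow [[0.0463, -0.0972, 0.0195], [0.06, 0.0359, 0.0224]]
book [[-0.0352, -0.0275, 0.0435], [0.0456, 0.0275, 0.0465]]
[ 0.6210411  -0.15725446  0.01779787] [179.96356604   0.20545342   8.60032023] [-11.12878131  -8.86517044  10.03640056] 19.85
```

View pics/fin.png

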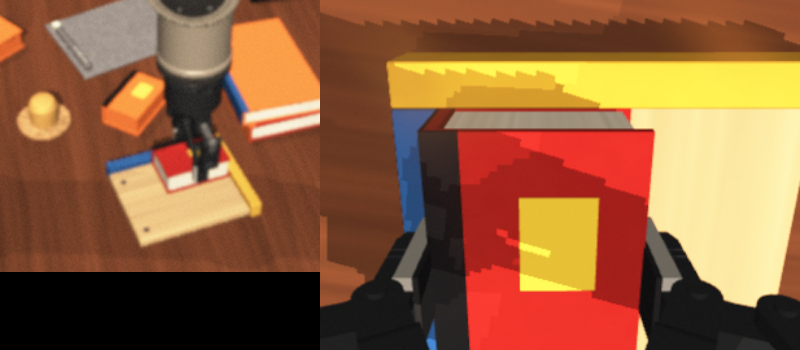

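The book is flush with the yellow fence (book end and fence face both at 46 mm), spine on the blue fence, weight standing on the coaster at (43,105). I'll add a little more push on the blue side for margin, then hand in.

>>> {"fn": "play_rows", "kwargs": {"plan": [{"wx":0,"wy":0,"wz":0,"dx":0,"dy":-0.0005,"dz":-0.0002,"hand":-1},{"wx":0,"wy":0,"wz":0,"dx":0,"dy":0,"dz":0,"hand":-1},{"wx":0,"wy":0,"wz":0,"dx":0,"dy":0,"dz":0,"hand":-1},{"wx":0,"wy":0,"wz":0,"dx":0,"dy":0,"dz":0,"hand":-1}]}}

```text
clock: 20.35
eef_pos: [0.621, -0.1572, 0.0178]
eef_rot: [179.9, 0.2, 8.6]
force: [-9.9, -11.2, 5.1]
gripper_width: 0.717
grip_force: 45.0
```

```bash
python3 -c "
from h import *
print(r.job_done())"
```

```text
the job is handed in; nothing more can be done
None
```

The job is handed in, with no verdict returned: the weight stands on the coaster, and the arm still holds the red book in the jig, pushing roughly 10 N towards each fence by the wrist sensor (bed friction included).

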